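# Close and latch the UV cleaning box

## Robot

A 6-joint arm with a two-finger parallel gripper is mounted at the origin on a cart in front of the work surface, level with it; the furniture and walls round the work are solid. World frame = base frame: x ahead of the robot, y to its left, z up, the work surface at z = 0. Lengths are in m, angles in rad, forces in N, time in s.
With the tool pointing down it reaches from about 0.2 to 0.875 m from the base axis. Payload 3.4 kg.
Tool frame: the origin (TCP) lies between the finger pads; the fingertips stand 25 mm ahead of it and the grasp point (between the pads) lies 6 mm ahead of it (r.nose_length is the z of the fingertips in the tool frame, in m); z points along the fingers, y is the line along which they close (so a half turn about z gives the same grasp; the last joint's range is limited). The gripper opens to 94 mm and grips with 3 to 60 N. Pads are 16 mm wide; open, the fingers measure 119 mm over their backs; the gripper's body (75 mm by 177 mm) begins 78 mm behind the grasp point.
Start: joints at [-1.37, 0.276, 1.505, -0, 1.361, -0.121], TCP at [0.182, -0.546, 0.23] pointing down, gripper open.
Joint ranges: [-2.89, 2.89], [-0.75, 2.08], [0.22, 2.7], [-1.18, 4.32], [0.11, 2.71], [-2.7, 2.7]. Speed limits (rad/s): [2.57, 2.57, 3.14, 3.14, 3.14, 3.14].

## Interface

Orientations are given as a unit quaternion [w, x, y, z].
In Python, from plant import r, gripper_to, inverse_kinematics, vision, models, telemetry gives the robot as it stands. Calls block until the motion is done:
- r.move_to(position, orientation): joint-space move of the TCP to a pose.
- r.move_l(position, rot=None, vel=0.15, guard=None): straight line of the TCP; rot=None keeps the orientation; vel is the mean speed in m/s. With guard (N) it stops when the force on the tool has changed by that much, and returns True; else False.
- r.movej(angles): joint-space move.
- gripper_to(opening, f_grip=None): finger opening in m; f_grip is the grip in N (None keeps the last); returns when the fingers have stopped.
- r.hold(seconds).
- inverse_kinematics(position, orientation): joint angles nearest the present ones, or None.
- vision.snapshot(name): name is "side" or "top" or "wrist"; returns the picture (400x640x3 uint8, red, green, blue); there is no depth.
- vision.get_calibration(name): a dict with "fx", "fy", "cx", "cy" (pixels), "D" ([k1, k2, p1, p2, k3] as OpenCV has them; the pictures are not rectified), "position" and "orientation" of the camera in the world. Camera axes: x right, y down, z forward; pixel columns grow to the right and rows downward; lengths in m; the calibration is good to about 2 mm. A picture is of the moment at which its call begins: read the wrist's pose just before it. get_calibration takes no time and is no camera call; for the wrist camera it gives the pose at the moment of the call.
A pose or a line that the arm cannot do raises r.PlanningError and nothing moves.
- r.sign_off(): hands the job in; it is judged then, once.
Trained networks look in the newest picture that a camera, given by its name, has taken for a name from the list of things; names that differ only in an ending like _2 or _b are one class to them, and where a whole thing is asked for, a point or a joint stands for the part that bears it (a point fixed in the world has none). Each returns a list of dicts, best first, with "score" (0 to 1); they miss things now and then, are a little off and sometimes report something else, mostly with a low value. They report only what shows in the picture. A call takes as long as a camera call.
- models.boxes_of(thing, camera): "at" ([x, y, z] in m, in world coordinates, good to about 4 mm: the middle of the surface that is visible of it).
- models.regions_of(thing, camera): "pixels" (400x640 bool, what is visible of it).
- models.mark_of(thing, camera): "at" ([x, y, z] in m, in world coordinates, good to about 4 mm: a listed point, or the origin of a listed thing).
Readings, each from a call of its own:
- telemetry.current_t(): time.
- telemetry.current_joints(): joint angles.
- telemetry.current_dq(): joint speeds.
- telemetry.current_joint_efforts(): joint torques, N m.
- telemetry.current_ee_pos(): TCP position.
- telemetry.current_tool_rot(): TCP orientation.
- telemetry.current_wrist_force(): force on the tool from outside, world axes, zero at the start.
- telemetry.current_torque(): the same for the moment, N m.
- telemetry.current_opening(): finger opening in m.
- telemetry.current_finger_force(): force on a finger pad.
Only numpy, scipy, OpenCV 4.12 (cv2) and the standard library are available. Lean on these libraries where they do the work, as an engineer would, in place of code of your own. Each camera call takes 0.05 s, during which the arm holds its last target. There are 200 camera calls.

## Task

The steel plate in the UV cleaning box is ready to be treated: bring the open hatch over past upright and lower it slowly and gently onto the box rim without ever letting it fall, then turn the yellow wing latch clockwise all the way so that it locks the hatch. Do not knock the red lamp beside the latch, leave everything else on the bench where it stands, and let go at the end.

Things in the scene. Friction and masses are not known exactly. Their poses are not given: they have to be found in the camera images.
- uv_box: White open box, 105 (x) x 130 (y) x 75 mm high, fixed to the bench, a steel plate in it. A grey housing of equal height on its -y side (x -75 to 40, y -155 to -65 mm) carries latch and lamp. Origin: centre of the white box's underside. +x points to the hinge side, where two dark posts with rubber pads (outer face x = 88, y = +-45, top z = 120 mm) hold the open hatch; z up.
- hatch_hinge (a point): Point on the hinge axis of the hatch, at the middle of its length: x = 52.5, y = 0, z = 78 mm in the frame of uv_box. The axis runs along y of uv_box.
- hatch (a joint): Angle (rad) of the hatch, an aluminium plate 104 x 128 x 6 mm with amber window, 0.25 to 0.5 kg. 0 = shut, level on the box rim (top face 81 mm above the bench); 1.57 = upright; 2.1 = leaning back open on its pads, where it starts. The hinge is free and lightly damped: let go, the hatch falls one way or the other.
- hatch_bar (a point): Middle of the hatch's handle: a round black bar, 10 mm thick, parallel to the hinge axis and 145 mm from it in the plane of the hatch, on two arms (75 mm free between them), 35 mm clear of the hatch's free edge. At hatch angle a it lies at hinge point - 145 cos(a) mm along x of uv_box, + 145 sin(a) mm up. It can turn between the fingers, so a gripper pointing down can hold it all the way.
- latch (a joint): Angle (rad) of the wing latch about its upright axis: starts at 0 to 0.25 (open), grows clockwise seen from above, firm stop at 1.5 (locked). Friction 0.05 N m; stays where left. A steel tongue under the wings, parallel to them, reaches 55 mm from the axis: open it points about to -x of uv_box; locked, to +y, 2 mm above the shut hatch. Turned before the hatch is shut, it blocks the hatch.
- latch_wings (a point): Point on the latch axis at the height to grip the wings, 108 mm above the bench; x = -30, y = -103 mm in the frame of uv_box. The yellow wings are 64 mm long over both tips, 9 mm thick, from 88 to 120 mm above the bench. They lie along the point's own x axis (the tongue points to its -x), which in the frame of uv_box is at yaw -0.07 - (latch angle) rad.
- lamp: Red indicator lamp, 18 mm in diameter, fixed upright on the housing; not to be knocked. Origin: its foot, 75 mm above the bench (top at 114 mm), at x = 5, y = -138 mm in the frame of uv_box, 49 mm from the latch axis, so that the wing tips pass it with 8 mm to spare halfway through the turn.
- beaker: Clear beaker, 113 x 122 x 166 mm, bystander. Origin: centre of its underside.
- tape_roll: Roll of black tape, 93 mm in diameter, 19 mm high, bystander. Origin: centre of its underside.

How it is judged:
By the outcome, as a careful person would: the job done as asked, in the order asked, and still so for the second after the job is handed in, with the robot touching nothing.
It also fails if it takes over 51 s, if anything falls off the work surface, if the arm or the gripper's body presses on something with over 40 N, if the wrist force passes 120 N, or if a joint passes its speed limit or range.

## Working session

There is one attempt and no reset: what is moved stays moved. The work goes in short steps, each a Python script; the robot and the scene stay as the last script left them, time stands still between calls to the robot, and variables do not carry over. Pictures are saved under pics/ and viewed, at most 10 in all, crops included, and the job is handed in when it is done.

```bash
ls; mkdir -p pics; python3 - <<'E'
from plant import r, gripper_to, inverse_kinematics, vision, models, telemetry
import cv2, numpy as np
for c in ["side","top","wrist"]:
    im=vision.snapshot(c); cv2.imwrite(f"pics/{c}0.png",im[:,:,::-1])
    for t in ["uv_box","hatch_hinge","hatch_bar","latch_wings","lamp","beaker","tape_roll"]:
        print(c,t,[(np.round(d["at"],4).tolist(),round(d["score"],2)) for d in models.mark_of(t,c)[:2]])
print(telemetry.current_t(), r.nose_length, telemetry.current_tool_rot())
ims=[cv2.imread(f"pics/{c}0.png") for c in ["side","top"]]
cv2.imwrite("pics/both0.png",cv2.resize(np.vstack(ims),None,fx=.75,fy=.75))
E
```

```text
pics
side uv_box [([0.4838, -0.2253, -0.0021], 0.89)]
side hatch_hinge [([0.4797, -0.2743, 0.0785], 0.62)]
side hatch_bar [([0.459, -0.3507, 0.2021], 0.58)]
side latch_wings [([0.3897, -0.17, 0.1073], 0.92)]
side lamp [([0.3502, -0.202, 0.0752], 0.7), ([0.4578, -0.3464, 0.2061], 0.34)]
side beaker [([0.5384, -0.5321, -0.0014], 0.96), ([0.4591, -0.3447, 0.2034], 0.36)]
side tape_roll [([0.4822, -0.2244, -0.0023], 0.7), ([0.3707, -0.5569, 0.0033], 0.46)]
top uv_box [([0.4862, -0.2236, 0.0005], 0.85), ([0.3689, -0.5573, -0.0014], 0.41)]
top hatch_hinge [([0.4742, -0.276, 0.0788], 0.67), ([0.4854, -0.2204, 0.0012], 0.42)]
top hatch_bar [([0.4622, -0.3437, 0.206], 0.94)]
top latch_wings [([0.3885, -0.177, 0.1076], 0.78)]
top lamp [([0.3479, -0.2027, 0.0722], 0.58)]
top beaker [([0.5384, -0.5357, -0.0], 0.66)]
top tape_roll [([0.3686, -0.5583, -0.0053], 0.8)]
wrist uv_box []
wrist hatch_hinge []
wrist hatch_bar []
wrist latch_wings []
wrist lamp []
wrist beaker []
wrist tape_roll []
1.2 0.025 [ 4.73069665e-05  9.87082273e-01  1.60214180e-01 -8.28750826e-06]
```

View pics/both0.png

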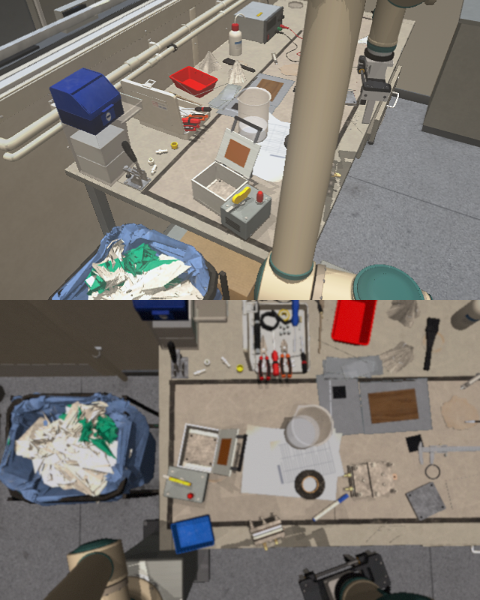

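```bash
cat > h.py <<'E'
import numpy as np, cv2
from scipy.spatial.transform import Rotation as R
from scipy.optimize import least_squares
from plant import r, gripper_to, inverse_kinematics, vision, models, telemetry
def quat(yaw):  # tool down, tool x at world yaw
    q=(R.from_euler('z',yaw)*R.from_euler('x',np.pi)).as_quat(); return np.array([q[3],q[0],q[1],q[2]])
def proj(P,c):
    k=vision.get_calibration(c); q=k["orientation"]; Rc=R.from_quat([q[1],q[2],q[3],q[0]]).as_matrix()
    pc=(np.atleast_2d(P)-k["position"])@Rc
    K=np.array([[k["fx"],0,k["cx"]],[0,k["fy"],k["cy"]],[0,0,1.]])
    return cv2.projectPoints(pc.reshape(-1,1,3),np.zeros(3),np.zeros(3),K,np.array(k["D"],float))[0].reshape(-1,2)
E
cat > fit.py <<'E'
from h import *
a=2.1
L=dict(box=[0,0,0],hinge=[52.5,0,78],bar=[52.5-145*np.cos(a),0,78+145*np.sin(a)],wings=[-30,-103,108],lamp=[5,-138,75])
M=dict(box=[[.4838,-.2253,-.0021],[.4862,-.2236,.0005]],hinge=[[.4797,-.2743,.0785],[.4742,-.276,.0788]],bar=[[.459,-.3507,.2021],[.4622,-.3437,.206]],wings=[[.3897,-.17,.1073],[.3885,-.177,.1076]],lamp=[[.3502,-.202,.0752],[.3479,-.2027,.0722]])
A=np.array([L[k] for k in L for _ in M[k]])/1000; B=np.array([m for k in M for m in M[k]])
def f(p): 
    Rz=R.from_euler('z',p[2]).as_matrix(); return (A@Rz.T+[p[0],p[1],0]-B).ravel()
s=least_squares(f,[.485,-.2245,-1.7],loss='soft_l1',f_scale=.004)
print(s.x); print((s.fun.reshape(-1,3)*1000).round(1))
p=s.x; Rz=R.from_euler('z',p[2]).as_matrix()
W=lambda q: np.array(q)/1000@Rz.T+[p[0],p[1],0]
for k in L: print(k,W(L[k]).round(4), 'reach',np.hypot(*W(L[k])[:2]).round(3))
for c in ["side","top"]:
    im=cv2.imread(f"pics/{c}0.png")
    rim=[[x,y,75] for x,y in [(-52.5,-65),(52.5,-65),(52.5,65),(-52.5,65)]]
    hs=[[-75,-155,75],[40,-155,75],[40,-65,75],[-75,-65,75]]
    for poly in (rim,hs): cv2.polylines(im,[np.int32(proj([W(q) for q in poly],c).round())],True,(0,255,0),1)
    b=L['bar']; bars=[[b[0],-37.5,b[2]],[b[0],37.5,b[2]]]
    cv2.polylines(im,[np.int32(proj([W(q) for q in bars],c).round())],False,(255,0,255),1)
    for q in [L['wings'],L['lamp'],[5,-138,114],L['hinge']]: cv2.circle(im,tuple(int(v) for v in proj(W(q),c)[0].round()),3,(255,255,0),1)
    d=np.array([np.cos(-.07),np.sin(-.07),0])*32
    cv2.polylines(im,[np.int32(proj([W(np.array([-30,-103,120])+s*d) for s in(1,-1)],c).round())],False,(0,0,255),1)
    u,v=proj(W([0,-40,90]),c)[0]; x0=int(np.clip(u-130,0,380)); y0=int(np.clip(v-95,0,210)); print(c,x0,y0)
    cr=im[y0:y0+190,x0:x0+260]; cv2.imwrite(f"pics/o_{c}.png",cv2.resize(cr,None,fx=1.55,fy=1.55,interpolation=cv2.INTER_CUBIC))
cv2.imwrite("pics/ov.png",np.vstack([cv2.imread(f"pics/o_{c}.png") for c in ["side","top"]]))
E
python3 fit.py
```

```text
[ 0.48519305 -0.22381984 -1.76375683]
[[ 1.4  1.5  2.1]
 [-1.  -0.2 -0.5]
 [-4.6 -1.  -0.5]
 [ 0.9  0.7 -0.8]
 [ 2.1  3.5  1.1]
 [-1.1 -3.5 -2.8]
 [ 0.2 -4.6  0.7]
 [ 1.4  2.4  0.4]
 [-1.4 -0.3 -0.2]
 [ 0.9  0.4  2.8]]
box [ 0.4852 -0.2238  0.    ] reach 0.534
hinge [ 0.4751 -0.2753  0.078 ] reach 0.549
bar [ 0.4611 -0.3472  0.2032] reach 0.577
wings [ 0.3899 -0.1746  0.108 ] reach 0.427
lamp [ 0.3488 -0.2023  0.075 ] reach 0.403
side 177 148
top 132 120
```

View pics/ov.png

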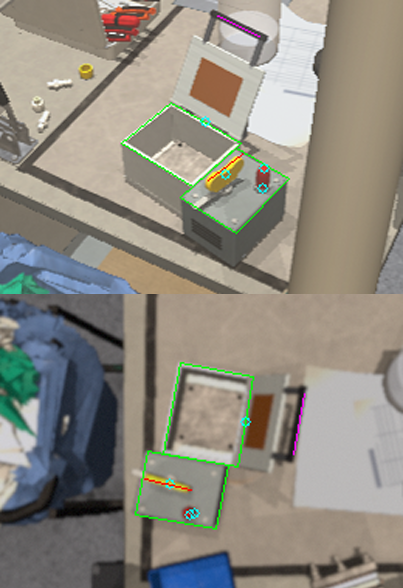

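```bash
python3 - <<'E'
from h import *
from plant import *
p=np.array([.4611,-.3472,.31])
for P,y in [(p,-.193),([.4611,-.3472,.209],-.193),([.5028,-.133,.085],-.193),([.3899,-.1746,.114],1.2),([.3899,-.1746,.114],-.45)]:
    q=inverse_kinematics(np.array(P),quat(y)); print(None if q is None else np.round(q,2))
r.move_to(p,quat(-.193))
im=vision.snapshot("wrist"); cv2.imwrite("pics/w1.png",im[:,:,::-1])
for t in ["hatch_hinge","hatch_bar","latch_wings","lamp","uv_box"]:
    print(t,[(np.round(d["at"],4).tolist(),round(d["score"],2)) for d in models.mark_of(t,"wrist")[:2]])
for c in ["side","top"]:
    vision.snapshot(c)
    for t in ["hatch_hinge","hatch_bar","latch_wings","lamp","uv_box"]:
        print(c,t,[(np.round(d["at"],4).tolist(),round(d["score"],2)) for d in models.mark_of(t,c)[:1]])
print(telemetry.current_t(),telemetry.current_ee_pos(),telemetry.current_wrist_force())
E
```

```text
[-0.77  0.25  1.35 -0.    1.54  1.  ]
[-0.77  0.29  1.54 -0.    1.31  1.  ]
[-0.39  0.32  1.84 -0.    0.98  1.37]
[-0.58  0.16  1.98 -0.    1.   -0.21]
[-0.58  0.16  1.98 -0.    1.    1.44]
hatch_hinge [([0.4742, -0.2703, 0.0794], 0.57)]
hatch_bar [([0.4653, -0.3431, 0.1989], 0.87)]
latch_wings [([0.3882, -0.1747, 0.1105], 0.62)]
lamp [([0.3463, -0.2006, 0.0764], 0.65)]
uv_box [([0.4822, -0.2217, -0.0005], 0.69)]
side hatch_hinge [([0.4784, -0.273, 0.0756], 0.97)]
side hatch_bar [([0.4604, -0.3459, 0.2025], 0.8)]
side latch_wings [([0.3914, -0.1685, 0.1042], 0.79)]
side lamp [([0.3489, -0.1976, 0.0745], 0.69)]
side uv_box [([0.4866, -0.2239, -0.0015], 0.9)]
top hatch_hinge [([0.475, -0.2766, 0.0799], 0.83)]
top hatch_bar [([0.4743, -0.2753, 0.0774], 0.16)]
top latch_wings [([0.3897, -0.1759, 0.1061], 0.67)]
top lamp [([0.3499, -0.2011, 0.0741], 0.46)]
top uv_box [([0.4853, -0.2205, 0.0015], 0.87)]
3.425 [ 0.46113893 -0.34715505  0.31002403] [ 0.0654538  -0.30552324 -0.30577811]
```

View pics/w1.png

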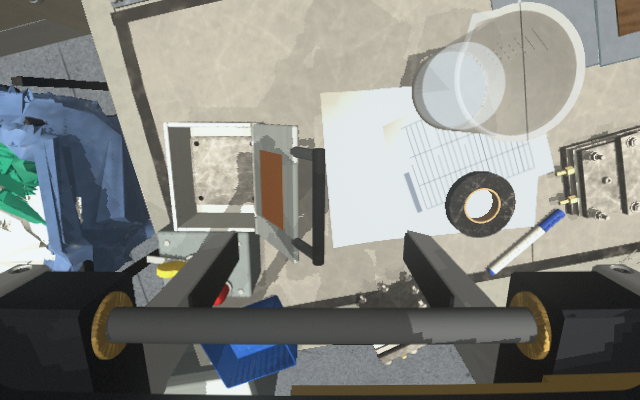

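The wrist view shows the bar from about (318,150) to (319,264), parallel to the fingers' faces, and the box interior at (165-255, 122-232). I'll refit with all the marks and check where the bar and rim project.

```bash
python3 - <<'E'
s=open('fit.py').read()
s=s.replace("A=np.array([L","""M['box']+=[[.4822,-.2217,-.0005],[.4866,-.2239,-.0015],[.4853,-.2205,.0015]]
M['hinge']+=[[.4742,-.2703,.0794],[.4784,-.273,.0756],[.475,-.2766,.0799]]
M['bar']+=[[.4653,-.3431,.1989],[.4604,-.3459,.2025]]
M['wings']+=[[.3882,-.1747,.1105],[.3914,-.1685,.1042],[.3897,-.1759,.1061]]
M['lamp']+=[[.3463,-.2006,.0764],[.3489,-.1976,.0745],[.3499,-.2011,.0741]]
A=np.array([L""")
s=s[:s.index('for c in ["side"')]+'''
cv2.setNumThreads(1)
b=L['bar']
print(proj([W([b[0],-42,b[2]]),W([b[0],42,b[2]])],"wrist").round(1))
print("rim",proj([W([x,y,75]) for x,y in [(-52.5,-65),(-52.5,65)]],"wrist").round(1))
print("top bar",proj([W([b[0],-37.5,b[2]]),W([b[0],37.5,b[2]])],"top").round(1))
# latch angle from the yellow wings in the top picture: ray-plane at z=.12
im=cv2.imread("pics/top0.png"); hsv=cv2.cvtColor(im,cv2.COLOR_BGR2HSV)
u,v=proj(W(L['wings']),"top")[0].astype(int)
m=np.zeros(im.shape[:2],np.uint8); m[v-30:v+30,u-35:u+35]=cv2.inRange(hsv,(20,120,90),(38,255,255))[v-30:v+30,u-35:u+35]
pts=np.argwhere(m)[:,::-1].astype(float); print(len(pts),pts.mean(0),(u,v))
def res(a):
    ax=np.array([np.cos(-.07-a),np.sin(-.07-a),0]); e=proj([W(np.array([-30,-103,120])+k*32*ax) for k in(1,-1)],"top"); return np.arctan2(*(e[1]-e[0])[::-1])
w=np.linalg.svd(pts-pts.mean(0))[2][0]; ang=np.arctan2(w[1],w[0])
for a in np.arange(-.1,.4,.05): print(round(a,2),round(((res(a)-ang+np.pi/2)%np.pi)-np.pi/2,3))
'''
open('fit2.py','w').write(s)
E
python3 fit2.py
```

```text
[ 0.48523877 -0.22245527 -1.76074048]
[[ 1.4  2.8  2.1]
 [-1.   1.1 -0.5]
 [ 3.  -0.8  0.5]
 [-1.4  1.4  1.5]
 [-0.1 -2.  -1.5]
 [-4.4  0.3 -0.5]
 [ 1.1  2.  -0.8]
 [ 1.1 -3.7 -1.4]
 [-3.1 -1.   2.4]
 [ 0.3  2.6 -1.9]
 [ 2.5  4.8  1.1]
 [-0.7 -2.2 -2.8]
 [-3.8 -2.8  4.3]
 [ 1.1  0.   0.7]
 [ 0.1 -3.5  0.7]
 [ 1.3  3.5  0.4]
 [ 1.6  1.2 -2.5]
 [-1.6 -5.   3.8]
 [ 0.1  2.4  1.9]
 [-1.4  0.7 -0.2]
 [ 0.9  1.4  2.8]
 [ 2.5 -0.7 -1.4]
 [-0.1 -3.7  0.5]
 [-1.1 -0.2  0.9]]
box [ 0.4852 -0.2225  0.    ] reach 0.534
hinge [ 0.4753 -0.274   0.078 ] reach 0.549
bar [ 0.4615 -0.3459  0.2032] reach 0.577
wings [ 0.3898 -0.1735  0.108 ] reach 0.427
lamp [ 0.3488 -0.2013  0.075 ] reach 0.403
[[317.2 257.6]
 [316.7 156.5]]
rim [[173.  233. ]
 [160.8 124.3]]
top bar [[320.5 223. ]
 [327.3 183.9]]
138 [239.44202899 241.5       ] (np.int64(240), np.int64(242))
-0.1 -0.16
-0.05 -0.11
0.0 -0.059
0.05 -0.009
0.1 0.041
0.15 0.092
0.2 0.142
0.25 0.193
0.3 0.243
0.35 0.294
```

```bash
cat >> h.py <<'E'
P0=np.array([.48524,-.22246,0]); YAW=-1.76074
W=lambda q: R.from_euler('z',YAW).apply(np.array(q)/1000)+P0
def bar(a,dz=0): return W([52.5-145*np.cos(a),0,78+145*np.sin(a)+6+dz])
def st(): 
    return round(telemetry.current_t(),2),telemetry.current_ee_pos().round(4).tolist(),np.round(telemetry.current_wrist_force(),1).tolist(),round(float(telemetry.current_opening()),4),np.round(telemetry.current_finger_force(),1)
E
python3 - <<'E'
from h import *
y=quat(YAW+np.pi/2)
print(bar(2.1))
b=bar(2.1); 
r.move_l(b+[0,0,.05],y,vel=.2); 
print(r.move_l(b,vel=.08,guard=10)); print(st())
gripper_to(.0,20); print(st())
for a in [2.04,1.95,1.85,1.75]:
    r.move_l(bar(a),vel=.05); print(a,st())
    if np.linalg.norm(telemetry.current_wrist_force())>35 or telemetry.current_opening()<.008: print("STOP"); break
im=vision.snapshot("side"); cv2.imwrite("pics/s2.png",cv2.resize(im[130:330,160:420,::-1],None,fx=2,fy=2))
E
```

```text
[ 0.46150688 -0.34590191  0.20916536]
False
(4.61, [0.4618, -0.3462, 0.2096], [-0.2, 0.2, 0.1], 0.0939, np.float64(0.0))
(5.88, [0.4615, -0.3458, 0.2091], [-0.7, -1.0, 0.4], 0.0092, np.float64(20.0))
2.04 (6.2, [0.4631, -0.3383, 0.2135], [-0.1, -1.1, -1.6], 0.0092, np.float64(20.0))
1.95 (6.61, [0.4654, -0.3266, 0.2193], [-0.4, -0.8, 0.0], 0.0094, np.float64(20.0))
1.85 (7.05, [0.4681, -0.3134, 0.2243], [0.2, -3.7, 5.9], 0.0094, np.float64(20.0))
1.75 (7.49, [0.471, -0.2994, 0.2271], [1.8, -2.9, 5.9], 0.0096, np.float64(20.0))
```

View pics/s2.png

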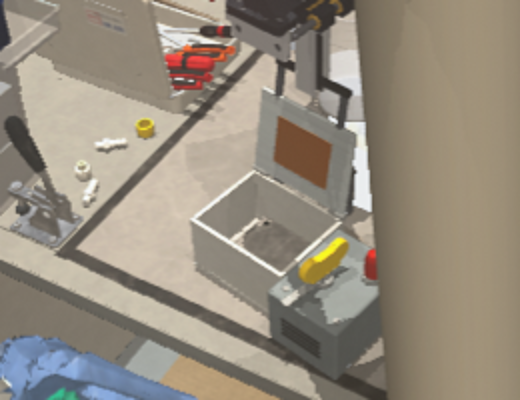

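The bar is held between the fingers with the hatch near upright (free edge at about (310,110)), the wings and lamp are untouched, and the forces are small. Next I'll lower it slowly.

```bash
python3 - <<'E'
from h import *
def bad():
    if np.linalg.norm(telemetry.current_wrist_force())>35 or telemetry.current_opening()<.0075: print("STOP"); return True
for a in np.r_[np.arange(1.65,.15,-.1),.1]:
    r.move_l(bar(a),vel=.04 if a>1.4 else .03); print(round(a,2),st())
    if bad(): break
else:
    for a in [.05,.025]:
        r.move_l(bar(a),vel=.015); print(a,st())
        if bad(): break
im=vision.snapshot("side"); cv2.imwrite("pics/s3.png",cv2.resize(im[130:330,160:420,::-1],None,fx=2,fy=2))
E
```

```text
1.65 (8.05, [0.4738, -0.2853, 0.2286], [3.4, -2.5, 3.2], 0.0093, np.float64(20.0))
1.55 (8.56, [0.4767, -0.2701, 0.2288], [5.5, -1.1, 2.5], 0.009, np.float64(20.0))
1.45 (9.07, [0.4794, -0.2557, 0.2276], [4.0, -2.5, 2.1], 0.0095, np.float64(20.0))
1.35 (9.7, [0.4819, -0.2417, 0.225], [4.9, -1.3, 0.7], 0.0093, np.float64(20.0))
1.25 (10.33, [0.4845, -0.228, 0.221], [5.5, -1.2, -0.4], 0.0094, np.float64(20.0))
1.15 (10.97, [0.487, -0.2147, 0.2158], [6.2, -1.0, -0.6], 0.0094, np.float64(20.0))
1.05 (11.6, [0.4894, -0.2023, 0.2092], [5.7, -0.6, -0.2], 0.0097, np.float64(20.0))
0.95 (12.23, [0.4915, -0.1903, 0.2013], [6.0, -1.5, 0.2], 0.0094, np.float64(20.0))
0.85 (12.87, [0.4936, -0.1792, 0.1923], [5.0, -0.6, -0.6], 0.0089, np.float64(20.0))
0.75 (13.5, [0.4954, -0.1692, 0.1822], [5.6, -0.6, -1.5], 0.0092, np.float64(20.0))
0.65 (14.13, [0.497, -0.1601, 0.1711], [5.1, -0.3, -1.2], 0.0096, np.float64(20.0))
0.55 (14.77, [0.4985, -0.1523, 0.1594], [4.3, -0.5, -1.0], 0.0093, np.float64(20.0))
0.45 (15.4, [0.4997, -0.1457, 0.1468], [3.3, 0.2, -1.1], 0.0091, np.float64(20.0))
0.35 (16.03, [0.5008, -0.1402, 0.1335], [2.8, -0.7, -1.6], 0.0092, np.float64(20.0))
0.25 (16.67, [0.5017, -0.136, 0.1197], [1.4, -1.0, -0.6], 0.0093, np.float64(20.0))
0.1 (17.54, [0.5024, -0.1323, 0.0984], [0.7, 0.4, -0.8], 0.0092, np.float64(20.0))
0.05 (18.18, [0.5025, -0.1318, 0.0911], [-0.1, 0.1, -0.8], 0.0095, np.float64(20.0))
0.025 (18.57, [0.5026, -0.1316, 0.0875], [0.4, 0.8, -2.5], 0.0089, np.float64(20.0))
```

```bash
python3 - <<'E'
from h import *
f0=telemetry.current_wrist_force()
for k in range(14):
    p=telemetry.current_ee_pos() if k==0 else p
    p=p-np.array([0,0,.0007]); hit=r.move_l(p,vel=.01,guard=6); f=telemetry.current_wrist_force()
    print(hit,st())
    if hit or f[2]>4: break
im=vision.snapshot("side"); cv2.imwrite("pics/s3.png",cv2.resize(im[130:330,160:420,::-1],None,fx=2,fy=2))
E
```

```text
False (18.87, [0.5026, -0.1316, 0.0868], [0.0, 0.7, -0.7], 0.0093, np.float64(20.0))
False (19.12, [0.5026, -0.1316, 0.0861], [0.1, 1.5, -1.2], 0.0092, np.float64(20.0))
False (19.37, [0.5026, -0.1316, 0.0854], [0.9, 1.1, -1.2], 0.0093, np.float64(20.0))
False (19.62, [0.5026, -0.1315, 0.0846], [0.9, 1.2, 0.0], 0.0091, np.float64(20.0))
False (19.87, [0.5026, -0.1315, 0.0839], [0.2, 2.3, -0.7], 0.0091, np.float64(20.0))
False (20.12, [0.5026, -0.1315, 0.0832], [1.2, 1.2, -2.0], 0.0092, np.float64(20.0))
False (20.37, [0.5026, -0.1315, 0.0825], [1.2, 2.5, -0.4], 0.0093, np.float64(20.0))
False (20.62, [0.5026, -0.1315, 0.0821], [0.6, 3.2, 0.8], 0.0094, np.float64(20.0))
False (20.87, [0.5026, -0.1315, 0.0821], [-0.8, 2.5, 6.2], 0.0089, np.float64(20.0))
```

View pics/s3.png

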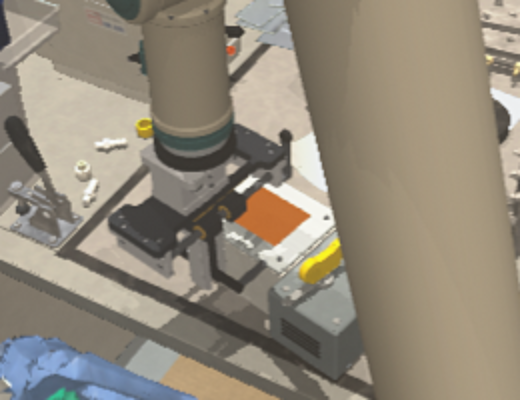

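The hatch lies shut on the rim (contact force +6 N, bar height as expected for 0 rad). Release, rise, and look at the latch.

```bash
python3 - <<'E'
from h import *
gripper_to(.034); print(st())
p=telemetry.current_ee_pos()
r.move_l([p[0],p[1],.2],vel=.15); print(st())
w=W([-30,-103,114]); 
r.move_to([w[0],w[1],.23],quat(1.25)); print(st())
im=vision.snapshot("wrist"); cv2.imwrite("pics/w4.png",im[:,:,::-1])
M=[d["at"] for d in models.mark_of("latch_wings","wrist")[:1]]; print("wings",np.round(M,4), w)
print("lamp",[np.round(d["at"],4) for d in models.mark_of("lamp","wrist")[:1]], W([5,-138,75]))
print("proj axis z120, lamp top, tips", proj([W([-30,-103,120]),W([5,-138,114])]+[W(np.array([-30,-103,120])+k*32*np.array([np.cos(-.13),np.sin(-.13),0])) for k in(1,-1)],"wrist").round(1))
E
```

```text
(21.5, [0.5026, -0.1317, 0.0811], [-0.3, -1.0, -0.0], 0.0337, np.float64(0.0))
(22.44, [0.5019, -0.1314, 0.1992], [-1.0, 0.5, 0.2], 0.0342, np.float64(0.0))
(23.89, [0.3898, -0.1735, 0.2296], [0.1, -0.8, 0.1], 0.0339, np.float64(0.0))
wings [[ 0.39   -0.1763  0.107 ]] [ 0.38975658 -0.17355278  0.114     ]
lamp [array([ 0.3469, -0.2009,  0.0759])] [ 0.34877793 -0.20131518  0.075     ]
proj axis z120, lamp top, tips [[319.6 205.7]
 [284.5 248.3]
 [319.7 242.9]
 [319.6 166.4]]
```

View pics/w4.png

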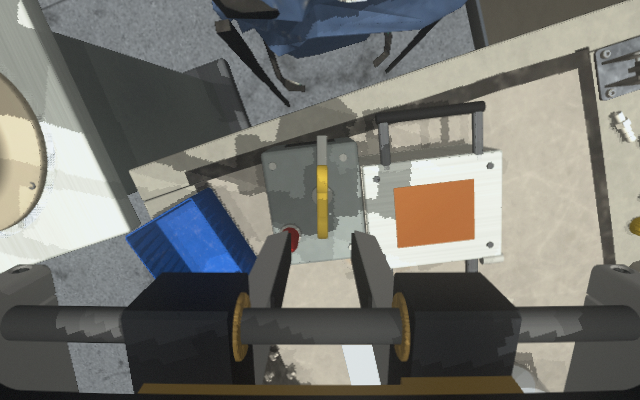

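```bash
python3 - <<'E'
from h import *
im=cv2.imread("pics/w4.png"); hsv=cv2.cvtColor(im,cv2.COLOR_BGR2HSV)
m=cv2.inRange(hsv,(18,120,80),(38,255,255)); m[:150]=0;m[262:]=0;m[:,:295]=0;m[:,345:]=0
v,u=np.nonzero(m); print("wings",len(u),u.min(),u.max(),v.min(),v.max(),u.mean(),v.mean())
w=np.zeros(im.shape[:2],np.uint8); orange=cv2.inRange(hsv,(5,120,80),(16,255,255)); orange[:150]=0;orange[262:]=0;orange[:,:370]=0
c=max(cv2.findContours(orange,0,2)[0],key=cv2.contourArea); print("window",cv2.minAreaRect(c))
print("hatch corners pred",proj([W([x,y,81]) for x,y in [(-57.5,-64),(46.5,-64),(46.5,64),(-57.5,64)]],"wrist").round(1).tolist())
print("bar ends pred",proj([W([-92.5,y,83]) for y in (-42,42)],"wrist").round(1).tolist())
print("housing corners", proj([W([x,y,75]) for x,y in [(-75,-155),(-75,-65)]],"wrist").round(1).tolist())
e=[proj(W(np.array([-30,-103,z])+k*32*np.array([np.cos(-.13),np.sin(-.13),0])),"wrist").round(1).tolist() for k in(1,-1) for z in (88,120)]; print(e)
cv2.imwrite("pics/w4c.png",cv2.resize(im[90:290,230:530],None,fx=2.6,fy=2.6,interpolation=cv2.INTER_CUBIC))
E
```

```text
wings 791 317 327 165 238 322.0 201.18584070796462
window ((435.5496826171875, 212.93753051757812), (59.48081588745117, 82.08534240722656), 83.51692199707031)
hatch corners pred [[358.8, 159.9], [369.6, 265.8], [500.5, 249.5], [500.6, 141.8]]
bar ends pred [[380.0, 117.0], [476.4, 104.6]]
housing corners [[256.9, 153.1], [354.9, 140.1]]
[[[319.8, 230.4]], [[319.7, 242.9]], [[319.7, 161.3]], [[319.6, 166.4]]]
```

View pics/w4c.png

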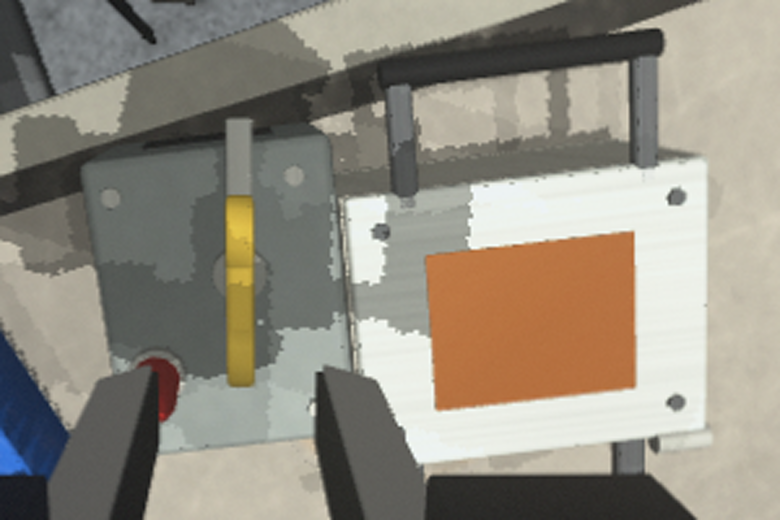

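The wing runs from (322,165) to (322,238), vertical in the image, so the 1.25 rad tool yaw is right. Bar, housing and wings all show the same small offset (+2.5, +1 px, about 2 mm). The lamp at (290,238) lies outside the fingers' path. Next I'll descend, close gently and check the side force.

```bash
python3 - <<'E'
from h import *
w=W([-30,-103,117])
ty=R.from_euler('z',1.25).apply([0,-1,0]); u=R.from_euler('z',YAW).apply([0,1,0])
w[:2]+=u[:2]*.001
print(r.move_l(w,vel=.08,guard=8)); print(st())
gripper_to(0,10); print(st()); f=telemetry.current_wrist_force(); print("along closing",f@ty,"local y dir",f@u, "torque",np.round(telemetry.current_torque(),2), telemetry.current_joints().round(3))
E
```

```text
False
(25.61, [0.3911, -0.174, 0.1174], [-0.4, -0.1, 0.3], 0.0339, np.float64(0.0))
(26.12, [0.3907, -0.1737, 0.1171], [0.1, 0.1, 2.0], 0.0089, np.float64(10.0))
along closing 0.024954541919042776 local y dir 0.04322951104071632 torque [-0.06 -0.02 -0.01] [-0.581  0.157  1.978 -0.     1.006 -0.261]
```

```bash
python3 - <<'E'
from h import *
gripper_to(0,25)
q=np.array(telemetry.current_joints()); q0=q[5]
for d in [.15,.3,.5,.7,.9,1.1,1.25,1.35,1.4,1.44,1.47]:
    t=q.copy(); t[5]=q0+d; r.movej(t)
    tz=telemetry.current_torque()[2]; print(d,st(),round(tz,3),round(telemetry.current_joints()[5]-q0,3))
    if np.linalg.norm(telemetry.current_wrist_force())>25 or abs(tz)>.6: print("STOP"); break
im=vision.snapshot("top"); cv2.imwrite("pics/t5.png",cv2.resize(im[190:320,150:340,::-1],None,fx=3,fy=3))
E
```

```text
0.15 (26.6, [0.3906, -0.1737, 0.1171], [-1.3, 0.6, 2.4], 0.0089, np.float64(25.0)) -0.066 0.147
0.3 (26.87, [0.3904, -0.1736, 0.1171], [-1.9, 1.0, 2.7], 0.0087, np.float64(25.0)) -0.012 0.295
0.5 (27.18, [0.3903, -0.1735, 0.1171], [-3.3, 1.4, 4.9], 0.0091, np.float64(25.0)) -0.062 0.494
0.7 (27.48, [0.3901, -0.1733, 0.1171], [-3.0, 1.8, 5.8], 0.0088, np.float64(25.0)) -0.019 0.695
0.9 (27.79, [0.39, -0.1731, 0.1171], [-3.1, 2.0, 5.4], 0.0089, np.float64(25.0)) -0.024 0.896
1.1 (28.1, [0.39, -0.1728, 0.1171], [-3.4, 2.5, 5.2], 0.0084, np.float64(25.0)) -0.026 1.096
1.25 (28.37, [0.3899, -0.1727, 0.1171], [-2.8, 3.3, 5.3], 0.0087, np.float64(25.0)) -0.083 1.246
1.35 (28.62, [0.3899, -0.1726, 0.1171], [-2.3, 3.5, 5.6], 0.0086, np.float64(25.0)) -0.034 1.346
1.4 (28.87, [0.3899, -0.1725, 0.1171], [-3.1, 4.0, 6.0], 0.0085, np.float64(25.0)) -0.017 1.395
1.44 (29.12, [0.3899, -0.1725, 0.1171], [-2.4, 3.7, 6.3], 0.0087, np.float64(25.0)) -0.048 1.435
1.47 (29.37, [0.3899, -0.1724, 0.1171], [-3.5, 4.1, 6.8], 0.0093, np.float64(25.0)) 0.214 1.465
```

The torque jumps to 0.21 N·m at +1.47, so the stop is reached. Press slightly further, release, rise and verify.

```bash
python3 - <<'E'
from h import *
q=np.array(telemetry.current_joints())
t=q.copy(); t[5]+=.02; r.movej(t); r.hold(.3); print(st(),telemetry.current_torque().round(3))
gripper_to(.03); p=telemetry.current_ee_pos()
r.move_l([p[0],p[1],.23],vel=.12); print(st())
im=vision.snapshot("wrist"); cv2.imwrite("pics/w6.png",im[:,:,::-1])
print("tips pred at 1.5", proj([W(np.array([-30,-103,z])+k*32*np.array([np.cos(-1.57),np.sin(-1.57),0])) for k in(1,-1) for z in (104,)],"wrist").round(1))
E
```

```text
(29.97, [0.3899, -0.1724, 0.1171], [-1.7, 2.3, 4.1], 0.0089, np.float64(25.2)) [0.264 0.277 0.359]
(31.6, [0.3896, -0.1722, 0.2293], [-0.1, 0.9, 0.6], 0.0299, np.float64(0.0))
tips pred at 1.5 [[322.2 237.7]
 [318.8 165.2]]
```

View pics/w6.png

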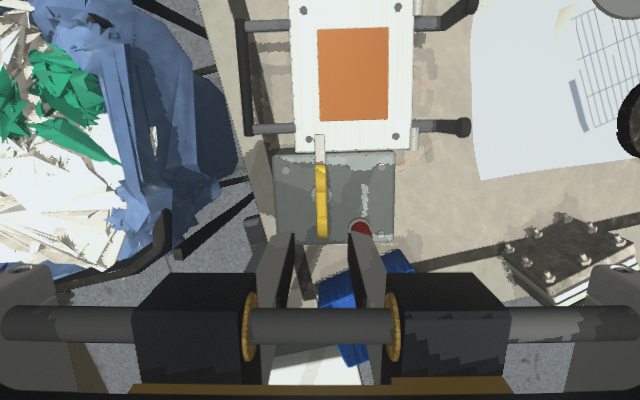

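The wing runs from (320,165) to (322,238), matching the prediction for 1.5 rad. The tongue at (319,142) lies over the shut hatch, and the lamp at (360,228) stands upright and untouched.

```bash
python3 -c "
from plant import r
r.hold(.3); print(r.sign_off())"
```

```text
the job is handed in; nothing more can be done
None
```

The hatch is shut gently on the box rim and the yellow latch is turned clockwise to its stop, locking it; the lamp was not touched, the gripper is clear of everything, and I handed the job in at about 32 s of the 51 s allowed.

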